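Put the rinsed bottle and its cap up to dry

ROBOT

A 6-joint arm with a two-finger parallel gripper is mounted at the origin on the work surface. World frame = base frame: x ahead of the robot, y to its left, z up, the work surface at z = 0. Lengths are in mm, angles in rad, forces in N, time in s.
With the tool pointing down it reaches from about 375 to 975 mm from the base axis. Payload 3.8 kg.
Tool frame: the origin (TCP) lies at the very end of the fingers, on their centre line; the grasp point (between the pads) lies robot.grasp_offset behind it (robot.grasp_offset is the distance from the TCP to the grasp point, in mm); z points along the fingers, y is the line along which they close (so a half turn about z gives the same grasp; the last joint's range is limited). The gripper opens to 85 mm and grips with 20 to 120 N. Pads are 22 mm wide; open, the fingers measure 114 mm over their backs; the gripper's body (76 mm by 85 mm) begins 54 mm behind the grasp point. The pads swing forward as they close: fully open they stand 13 mm farther back than shut.
Start: joints at [1.196, 0.264, 1.604, -0, 1.274, -0.037], TCP at [223.701, 636.848, 231.28] pointing down, gripper open.
Joint ranges: [-2.63, 2.63], [-0.94, 2.18], [0.31, 2.57], [-1.31, 4.45], [0, 2.66], [-2.55, 2.55]. Speed limits (rad/s): [2.57, 2.57, 3.14, 3.14, 3.14, 3.14].

INTERFACE

Orientations are given as a rotation vector (axis times angle).
In Python, from cell import robot, snapshot, get_calibration, order, models gives the robot as it stands.
- The arm moves only by the tool send_rows, never from a script. Its argument "motion" is a list that holds one entry, the list of rows, each a list of 6 numbers: the shift along the tool's x, y, z in mm, then the turn, a rotation vector about the tool's x, y, z in rad. In form: [[[tx, ty, tz, ax, ay, az], ...]]. A call has 1 to 20 rows; each row shifts and turns the commanded pose from where the row before left it, along the tool's axes as they then stand; what a row does not reach is not made up. A row lasts 1/12 s, in which the tool goes at most 41.7 mm and 7.16 degrees, less where a joint would pass 70% of its speed; a pose out of reach is approached as far as the arm can. A call is refused whole if a number of a shift passes 41.7 or a number of a turn 0.125, either way. A call with a gripper value outside its range is refused whole. "jaw" is the opening, from 0 (shut) to 1 (fully open), set as the call begins (left out, the last holds). The fingers move at their own pace and stop on an object; the grip force is fixed at half the most. Time passes only in rows, so rows that do not move let the fingers close. It gives the time, the measured TCP pose, the force, the opening and the grip force at its end, in the units of the state.
- robot.sense(): the state, without advancing time (a new reading comes with each control period).
- snapshot(name): name is "scene" or "top" or "wrist"; returns (picture, depth): 420x560x3 uint8, blue, green, red; 420x560 float32, mm along the optical axis (not along the pixel's ray), 0 where there is no reading.
- get_calibration(name): a dict with "vfov" (degrees; the focal length in pixels is half the picture's height over the tangent of half this angle, whatever the lens; pixels are square), "cx", "cy" (the principal point, pixels), "D" ([k1, k2, p1, p2, k3] as OpenCV has them; the pictures are not rectified), "R" (3x3) and "t" (3): a world point X has camera coordinates R X + t. Camera axes: x right, y down, z forward; pixel columns grow to the right and rows downward; lengths in mm; the calibration is good to about 2 mm. A picture is of the moment at which its call begins: read the wrist's pose just before it. get_calibration takes no time and is no camera call; for the wrist camera it gives the pose at the moment of the call.
- order.sign_off(): hands the job in; it is judged then, once.
Trained networks look in the newest picture that a camera, given by its name, has taken for a name from the list of things; names that differ only in an ending like _2 or _b are one class to them, and where a whole thing is asked for, a point or a joint stands for the part that bears it (a point fixed in the world has none). Each returns a list of dicts, best first, with "confidence" (0 to 1); they miss things now and then, are a little off and sometimes report something else, mostly with a low value. They report only what shows in the picture. A call takes as long as a camera call. They do not tell look-alikes from the thing itself.
- models.recognise(camera, label): "centre" ([x, y, z] in mm, in the coordinates of the camera as it stood for that picture, good to about 4 mm: the middle of the surface that is visible of it).
- models.mark_of(camera, label): "centre" ([x, y, z] in mm, in the coordinates of the camera as it stood for that picture, good to about 4 mm: a listed point, or the origin of a listed thing).
The state is a dict: "time_s": time; "joint_positions": joint angles; "qvel": joint speeds; "tau": joint torques, N m; "ee_pos": TCP position; "orientation": TCP orientation; "ft_force": force on the tool from outside, world axes, zero at the start; "ft_torque": the same for the moment, N m; "gripper_width": finger opening in mm; "finger_force": force on a finger pad.
Only numpy, scipy, OpenCV 4.12 (cv2) and the standard library are available. Lean on these libraries where they do the work, as an engineer would, in place of code of your own. Each camera call takes 0.05 s, during which the arm holds its last target. There are 200 camera calls.

TASK

Put the rinsed square glass bottle that lies on the grey mat up to dry: upside down on the empty peg of the drying rack, lowered gently until its rim rests on the peg's cross and it stands straight. Put its blue cap, open side down as it lies now, flat in the cap bay at the end of the rack's tray. Leave the bottle and the beaker that are already drying, the amber bottle and the tip box where they are.

Things in the scene. Friction and masses are not known exactly. Their poses are not given: they have to be found in the camera images.
- bottle: Square bottle of bluish glass, about 120 g, lying on a flat side on the grey mat. Square part 46 x 46 mm, 52 mm long; shoulder 16 mm; round neck 24 mm long, 30 mm outside, 22 mm inside, with a blue collar; 92 mm long in all, 88 mm deep inside. Origin on its axis, mid-length of the square part; x axis towards the mouth, at first level, within 45 degrees of straight away from the robot base.
- mouth (a point): Centre of the bottle's mouth, in the plane of the rim, 66 mm from the bottle's origin along its x axis; same axes.
- cap: Blue ribbed screw cap, 41 mm across, 27 mm high, 20 g, hollow, lying open side down on the grey mat. Origin at the centre of its open (lower) side, z up.
- mat: Flat dark-grey drip mat, 300 x 240 x 3 mm, fixed on the bench. Origin at the centre of its underside.
- rack: Fixed white drip tray of the drying rack, 130 mm (x) by 430 mm (y), rim 16 mm high, floor 4 mm above the bench, walls 4 mm. Origin at the centre of its underside. Three pegs stand in a row along its y axis at y = -60, 55 and 170 mm, 115 mm apart; at the -y end a cross wall parts off the cap bay.
- bay (a point): Middle of the floor of the cap bay, the empty compartment at the -y end of the tray: 122 mm (rack's x) by 90 mm (rack's y) inside, walls rising 12 mm above this floor. Same axes as the rack.
- peg_free: The empty one of the three fixed, equal pegs (which of the three places it has varies): teal-coated rod 12 mm across with a round tip, upright. Origin at the centre of its foot, on the tray floor, z up. At 26 mm above the origin it has a flat white cross, 60 mm from end to end, on which the rim of a vessel rests; the rod stands 75 mm above the cross.
- seat (a point): On the axis of the empty peg, in the plane of the top of its cross (30 mm above the bench): where the centre of the bottle's mouth belongs.
- peg_tip (a point): Top of the empty peg, 105 mm above the bench, 75 mm above the seat.
- dry_bottle: A bottle like the first, already drying upside down on another peg; loose. Origin at the centre of its mouth, 30 mm above the bench; it reaches up to 122 mm.
- beaker: Tall glass beaker, 54 mm across, 95 mm high, upside down on another peg; loose. Origin at the centre of its mouth, 30 mm above the bench; it reaches up to 125 mm.
- reagent: Closed amber bottle with a blue cap, 66 mm across, 135 mm high, standing on the bench beyond the work; loose. Origin at the centre of its underside.
- tip_box: Blue pipette-tip box with a clear lid, 85 x 125 mm, 56 mm high, on the bench beyond the rack; loose. Origin at the centre of its underside.
Mind the look-alikes: they are no part of the job. What is shaped like the bottle but purple is not meant.

How it is judged (in metres and radians):
At the end, for the whole second after the job is handed in: Bottle upside down on the empty peg, within 5 degrees of upright, mouth centred within 8 mm, rim within 4 mm of the cross, at rest; cap flat (6 degrees), open side down, on the floor of the cap bay, at rest; drying vessels within 20 mm, amber bottle and tip box within 30 mm of their starts (angle between bottle's own x axis and vertical above 3.05 rad and horizontal distance between mouth and seat below 0.008 m and z of mouth in the frame of seat below 0.004 m and linear speed of each of bottle, cap below 0.01 m/s and x of cap in the frame of bay between -0.043 and 0.043 m and y of cap in the frame of bay between -0.027 and 0.027 m and z of cap in the frame of bay below 0.005 m and angle between cap's own z axis and vertical below 0.1 rad and distance of each of dry_bottle, beaker from where it was at the start of the episode below 0.02 m and distance of each of reagent, tip_box from where it was at the start of the episode below 0.03 m); the robot touches nothing.
It fails at once if the glass bottle is let fall (faster than 0.4 m/s, out of the fingers) (linear speed of bottle above 0.4 m/s and contact force between the fingers and bottle below 0.1 N).
It fails at once if the glass bottle is pressed hard (over 60 N) onto the peg (contact force between bottle and peg_free above 60 N).
It fails at once if a drying vessel is knocked off its place (moved over 20 mm) (distance of any of dry_bottle, beaker from where it was at the start of the episode above 0.02 m).
It fails at once if the amber bottle or the tip box is pushed over 30 mm (distance of any of reagent, tip_box from where it was at the start of the episode above 0.03 m).
It also fails if it takes over 61 s, if anything falls off the work surface, if the arm or the gripper's body presses on something with over 40 N, if the wrist force passes 120 N, or if a joint passes its speed limit or range.

## Working session

There is one attempt and no reset: what is moved stays moved. The work goes in short steps, Python scripts to look and compute and a tool call to move; the robot and the scene stay as the last step left them, time stands still between calls to the robot, and variables do not carry over. Pictures are saved under pics/ and viewed, at most 10 in all, crops included, and the job is handed in when it is done.

Besides the shell and the picture viewer there is one more tool, called after "Call:" as name(argument=value, ...), one argument or row to a line, values as JSON. send_rows: Moves the arm, as the interface text tells. Its arguments: {"type":"object","properties":{"motion":{"type":"array"},"jaw":{"type":"number"}},"required":["motion"]}

```bash
ls; mkdir -p pics; cat > h.py <<'E'
import numpy as np, cv2
from cell import robot, snapshot, get_calibration, order, models
from scipy.spatial.transform import Rotation as Ro
def w(cam,c): # camera coords -> world
    k=get_calibration(cam); return np.array(k["R"]).T@(np.array(c)-np.array(k["t"]))
def cloud(cam,d):
    k=get_calibration(cam); H,W=d.shape; f=H/2/np.tan(np.radians(k["vfov"])/2)
    K=np.array([[f,0,k["cx"]],[0,f,k["cy"]],[0,0,1]])
    v,u=np.mgrid[:H,:W]; p=np.stack([u,v],-1).reshape(-1,1,2).astype(float)
    q=cv2.undistortPoints(p,K,np.array(k["D"])).reshape(H,W,2)
    P=np.dstack([q*d[...,None],d]); return (P-np.array(k["t"]))@np.array(k["R"])
def snap(cam,fn):
    p,d=snapshot(cam); cv2.imwrite("pics/"+fn,p); np.save("pics/"+fn[:-4]+"_xyz.npy",cloud(cam,d)); np.save("pics/"+fn[:-4]+"_d.npy",d); return p,d
E
python3 - <<'E'
from h import *
print(robot.sense(), robot.grasp_offset)
for cam in("top","scene"):
    snap(cam,cam+"1.png")
    for l in("bottle","mouth","cap","rack","bay","peg_free","seat","peg_tip","dry_bottle","beaker","reagent","tip_box"):
        for r in models.mark_of(cam,l)[:3]: print(cam,l,round(r["confidence"],2),w(cam,r["centre"]).round(0))
E
```

```text
pics
{'time_s': 0.0, 'joint_positions': array([ 1.19609700e+00,  2.64779783e-01,  1.60537507e+00,  2.73457307e-05,
        1.27369507e+00, -3.69240154e-02]), 'qvel': array([-1.79546416e-03, -6.68483743e-04,  6.53436996e-05,  9.49466755e-04,
        3.48432540e-03,  3.88651474e-04]), 'tau': array([-4.17261137e-03, -5.15127218e+01, -3.67300200e+01, -4.85661876e-04,
        1.32826509e-02,  3.29049624e-05]), 'ee_pos': array([223.42863198, 636.17582866, 229.94350353]), 'orientation': array([-0.52798782, -3.0964112 ,  0.00346195]), 'ft_force': array([ 0.06507752,  0.50030258, -0.86159974]), 'ft_torque': array([-0.02207299, -0.02737871, -0.0545777 ]), 'finger_force': 0.0, 'gripper_width': 85.26998364052321} 18.700000000000003
top bottle 0.78 [ 543. -259.   25.]
top bottle 0.67 [ 786. -287.   20.]
top bottle 0.67 [519. 221.  31.]
top mouth 0.93 [ 610. -257.   25.]
top mouth 0.68 [ 762. -231.   23.]
top cap 0.59 [517. 108.  30.]
top cap 0.52 [ 422. -252.    5.]
top rack 0.7 [518. 167.  -2.]
top rack 0.61 [769. 138.  -3.]
top bay 0.88 [521.   3.   2.]
top peg_free 0.73 [519. 111.   4.]
top seat 0.75 [518. 108.  32.]
top peg_tip 0.7 [515. 107. 107.]
top dry_bottle 0.64 [523. 335.  28.]
top beaker 0.93 [522. 222.  30.]
top reagent 0.81 [728. -66.  -3.]
top tip_box 0.71 [767. 135.  -0.]
scene bottle 0.85 [ 548. -266.   27.]
scene bottle 0.73 [ 790. -290.   25.]
scene bottle 0.32 [769. 138.   0.]
scene mouth 0.81 [ 610. -254.   24.]
scene mouth 0.59 [ 768. -227.   24.]
scene cap 0.63 [ 424. -261.    1.]
scene rack 0.74 [517. 169.   2.]
scene bay 0.83 [516.  -1.   5.]
scene peg_free 0.55 [514. 106.   8.]
scene peg_free 0.43 [ 615. -251.   25.]
scene seat 0.87 [520. 103.  31.]
scene peg_tip 0.84 [517. 106. 108.]
scene dry_bottle 0.58 [523. 336.  28.]
scene dry_bottle 0.15 [519. 105. 107.]
scene beaker 0.93 [520. 220.  30.]
scene reagent 0.66 [725. -69.  -1.]
```

View pics/top1.png

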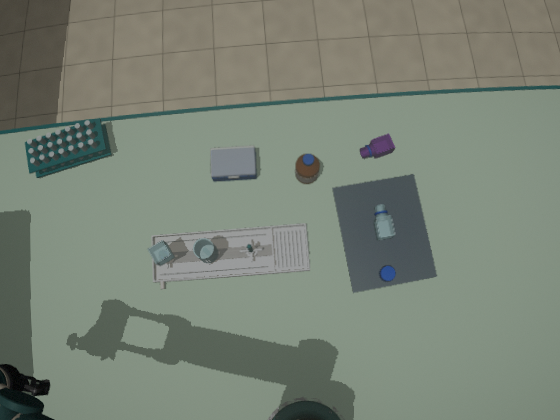

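View pics/scene1.png

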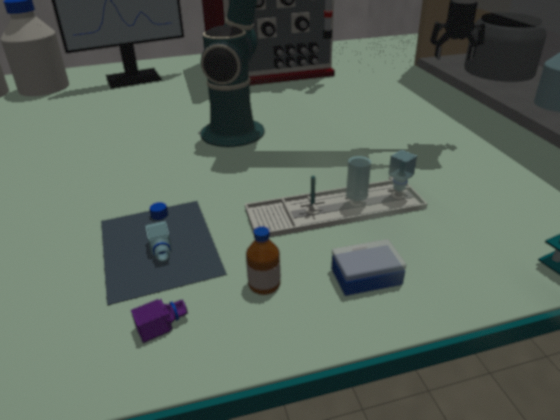

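```bash
python3 - <<'E'
from h import *
X=np.load("pics/top1_xyz.npy").reshape(-1,3); d=np.load("pics/top1_d.npy").ravel(); X=X[d>0]
def box(x0,x1,y0,y1,z0,z1):
    return X[(X[:,0]>x0)&(X[:,0]<x1)&(X[:,1]>y0)&(X[:,1]<y1)&(X[:,2]>z0)&(X[:,2]<z1)]
b=box(490,640,-310,-205,42,56); print("bottle top",len(b),b.mean(0) if len(b) else 0, cv2.minAreaRect(b[:,:2].astype(np.float32)) if len(b)>3 else 0)
b=box(490,640,-310,-205,12,56); print("bottle all",len(b), cv2.minAreaRect(b[:,:2].astype(np.float32)))
b=box(380,470,-300,-210,22,40); print("cap",len(b),b.mean(0), cv2.minEnclosingCircle(b[:,:2].astype(np.float32)))
b=box(440,600,-70,400,11,19); print("rack",len(b), cv2.minAreaRect(b[:,:2].astype(np.float32)))
b=box(490,550,80,140,95,115); print("tip",len(b),b.mean(0) if len(b) else 0)
b=box(480,560,70,145,25,36); print("cross",len(b),b.mean(0), cv2.minAreaRect(b[:,:2].astype(np.float32)))
k=get_calibration("wrist");print(np.array(k["R"]).round(3),(-np.array(k["R"]).T@k["t"]).round(0),k["vfov"])
E
```

```text
bottle top 382 [ 552.44804692 -259.33150943   47.65596208] ((565.2938842773438, -259.59234619140625), (90.95976257324219, 47.17213821411133), 3.2969141006469727)
bottle all 560 ((560.43994140625, -259.9747009277344), (104.4879150390625, 48.66887283325195), 0.7352467179298401)
cap 186 [ 422.29153531 -254.55575078   29.26445747] ((422.32562255859375, -254.30902099609375), 21.910491943359375)
rack 722 ((519.8660888671875, 167.15487670898438), (145.89413452148438, 430.5767517089844), 1.627158284187317)
tip 16 [518.88849115 107.60372106 102.72379408]
cross 81 [518.5019765  107.10581476  30.49061594] ((519.1022338867188, 107.80613708496094), (43.6224365234375, 46.072181701660156), 42.94020462036133)
[[ 0.331  0.944  0.001]
 [ 0.91  -0.319  0.264]
 [ 0.249 -0.087 -0.965]] [161. 658. 373.] 64.62861500713684
```

The top view shows the bottle at (384,222) with its mouth away from the robot, the cap at (388,272), the empty peg at (252,248) next to the bay at (290,247), and the purple look-alike at (377,147). The scene view agrees with this. I'll start with the cap.

Call:
send_rows(
  motion=[
    [[0,0,0,0,0,0.1235],[0,0,0,0,0,0.1235],[0,0,0,0,0,0.1235],[0,0,0,0,0,0.1235],[0,0,0,0,0,0.1235],[0,0,0,0,0,0.1235],[0,0,0,0,0,0.1235],[0,0,0,0,0,0.1235],[0,0,0,0,0,0.1235],[0,0,0,0,0,0.1235],[-35,15,0,0,0,0],[-35,15,0,0,0,0],[-35,15,0,0,0,0],[-35,15,0,0,0,0],[-35,15,0,0,0,0],[-35,15,0,0,0,0],[-35,15,0,0,0,0],[-35,15,0,0,0,0],[-35,15,0,0,0,0],[-35,15,0,0,0,0]],
  ],
  jaw=1,
)

```text
time_s: 2.97
ee_pos: [373.4, 284.9, 231.6]
orientation: [2.223, 2.22, 0.001]
ft_force: [1.3, -0.4, 0.2]
gripper_width: 85.6
finger_force: 0.0
```

Call:
send_rows(
  motion=[
    [[-35,4,0,0,0,0],[-35,4,0,0,0,0],[-35,4,0,0,0,0],[-35,4,0,0,0,0],[-35,4,0,0,0,0],[-35,4,0,0,0,0],[-35,4,0,0,0,0],[-35,4,0,0,0,0],[-35,4,0,0,0,0],[-35,4,0,0,0,0],[-35,4,0,0,0,0],[-35,4,0,0,0,0],[-35,4,0,0,0,0],[-35,4,0,0,0,0],[-35,4,0,0,0,0],[0,0,0,0,0,0],[0,0,0,0,0,0]],
  ],
)

```text
time_s: 4.38
ee_pos: [431.8, -240.1, 231.2]
orientation: [-2.227, -2.215, -0.0]
ft_force: [0.4, -0.0, 0.4]
gripper_width: 85.7
finger_force: 0.0
```

```bash
cat > meas.py <<'E'
from h import *
import sys
p,d=snap("wrist",sys.argv[1]); X=np.load("pics/"+sys.argv[1][:-4]+"_xyz.npy").reshape(-1,3)[d.ravel()>0]
def box(x0,x1,y0,y1,z0,z1):
    return X[(X[:,0]>x0)&(X[:,0]<x1)&(X[:,1]>y0)&(X[:,1]<y1)&(X[:,2]>z0)&(X[:,2]<z1)]
for l in("cap","bottle","mouth"):
    for r in models.mark_of("wrist",l)[:2]: print(l,round(r["confidence"],2),w("wrist",r["centre"]).round(1))
b=box(380,465,-300,-215,24,40)
if len(b)>5: print("cap",len(b),b.mean(0), cv2.minEnclosingCircle(b[:,:2].astype(np.float32)))
b=box(480,640,-320,-205,44,58)
if len(b)>5: print("bottle top",len(b),b.mean(0),b[:,:2].min(0),b[:,:2].max(0),cv2.minAreaRect(b[:,:2].astype(np.float32)))
b=box(480,640,-320,-205,12,60)
for x in range(500,630,10):
    s=b[(abs(b[:,0]-x)<5)]
    if len(s)>5: print(x,np.percentile(s[:,1],[2,98]).round(1),np.percentile(s[:,2],95).round(1),len(s))
E
python3 meas.py w1.png
```

```text
cap 0.72 [ 421.3 -256.8    1.7]
bottle 0.89 [ 543.8 -261.3   23.5]
mouth 0.61 [ 615.2 -254.7   22.7]
cap 1143 [ 424.00371325 -258.12330869   28.30189953] ((423.8265075683594, -259.03570556640625), 21.482301712036133)
bottle top 2398 [ 547.82210843 -262.32030624   47.18746032] [ 518.902484   -288.12466319] [ 578.49451418 -238.45679332] ((549.0426025390625, -262.8558044433594), (57.67532730102539, 46.36410140991211), 4.948235988616943)
520 [-286.5 -242.1] 48.3 546
530 [-286.6 -241.4] 48.4 491
540 [-285.6 -240.4] 48.5 504
550 [-284.8 -239.5] 48.5 493
560 [-283.6 -238.7] 48.6 499
570 [-282.9 -238.3] 48.3 427
580 [-280.2 -244.8] 45.9 214
590 [-275.6 -241.3] 43.0 321
600 [-271.6 -243.3] 40.1 276
610 [-271.6 -243.4] 40.0 155
```

View pics/w1.png

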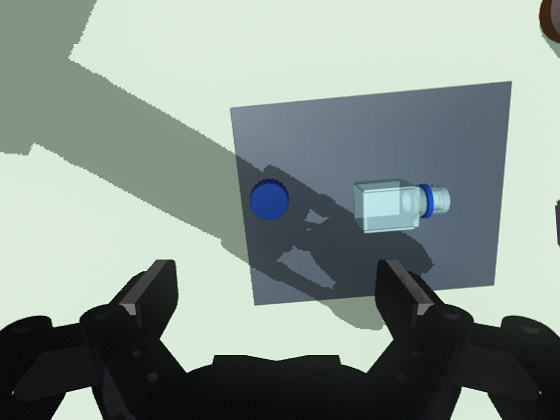

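The wrist view shows the cap at pixel (269,200) and the bottle at (400,205), with its neck to the right. The cap measures (424,-258). The bottle measures about (546,-262) with a yaw of about 5°. Going down on the cap.

Call:
send_rows(
  motion=[
    [[-9,-4,20,0,0,0],[-9,-4,30,0,0,0],[0,0,35,0,0,0],[0,0,35,0,0,0],[0,0,35,0,0,0],[0,0,30,0,0,0],[0,0,20,0,0,0],[0,0,10,0,0,0],[0,0,9,0,0,0],[0,0,0,0,0,0],[0,0,0,0,0,0]],
  ],
)

```text
time_s: 5.5
ee_pos: [424.7, -256.6, 8.1]
orientation: [2.222, 2.219, 0.0]
ft_force: [0.1, -0.0, 0.4]
gripper_width: 85.6
finger_force: 0.0
```

Call:
send_rows(
  motion=[
    [[0,0,0,0,0,0],[0,0,0,0,0,0],[0,0,0,0,0,0],[0,0,0,0,0,0],[0,0,0,0,0,0],[0,0,0,0,0,0],[0,0,0,0,0,0],[0,0,0,0,0,0]],
  ],
  jaw=0,
)

```text
time_s: 6.17
ee_pos: [424.8, -257.2, 8.8]
orientation: [2.222, 2.218, 0.001]
ft_force: [-1.0, 1.6, 6.2]
gripper_width: 39.2
finger_force: 59.8
```

Call:
send_rows(
  motion=[
    [[0,0,-20,0,0,0],[0,0,-30,0,0,0],[0,0,-30,0,0,0],[26,9.4,-10,0,0,0],[26,9.4,0,0,0,0],[26,9.4,0,0,0,0],[26,9.4,0,0,0,0],[26,9.4,0,0,0,0],[26,9.4,0,0,0,0],[26,9.4,0,0,0,0],[26,9.4,0,0,0,0],[26,9.4,0,0,0,0],[26,9.4,0,0,0,0],[0,0,25,0,0,0],[0,0,25,0,0,0],[0,0,15,0,0,0],[0,0,5,0,0,0],[0,0,0,0,0,0]],
  ],
)

```text
time_s: 7.67
ee_pos: [516.9, 3.3, 25.9]
orientation: [-2.222, -2.217, 0.004]
ft_force: [0.2, -0.7, 0.9]
gripper_width: 39.3
finger_force: 60.5
```

```bash
python3 - <<'E'
from h import *
print(robot.sense())
p,d=snap("wrist","w2.png")
for l in("bay","cap","seat","peg_tip"):
    for r in models.mark_of("wrist",l)[:2]: print(l,round(r["confidence"],2),w("wrist",r["centre"]).round(1))
E
```

```text
{'time_s': 7.6667, 'joint_positions': array([-4.17429363e-02,  1.93349300e-01,  2.11241188e+00,  2.28580425e-05,
        8.39265895e-01, -3.97252194e-02]), 'qvel': array([-0.00453194, -0.02730094, -0.03210321,  0.00240348,  0.01458491,
       -0.00101643]), 'tau': array([ 1.38749680e-01, -3.89893091e+01, -2.85571021e+01,  5.91825228e-03,
       -1.75064094e-01,  6.45412274e-05]), 'ee_pos': array([516.87377959,   3.33925926,  25.85125544]), 'orientation': array([-2.22190127, -2.21738869,  0.00363362]), 'ft_force': array([ 0.2075029 , -0.69563165,  0.88689166]), 'ft_torque': array([-0.06956587, -0.03938875,  0.01828299]), 'finger_force': 60.47481022775173, 'gripper_width': 39.31525763087812}
cap 0.82 [519.1   1.2  22.9]
seat 0.55 [516.7 107.2  30.2]
```

View pics/w2.png

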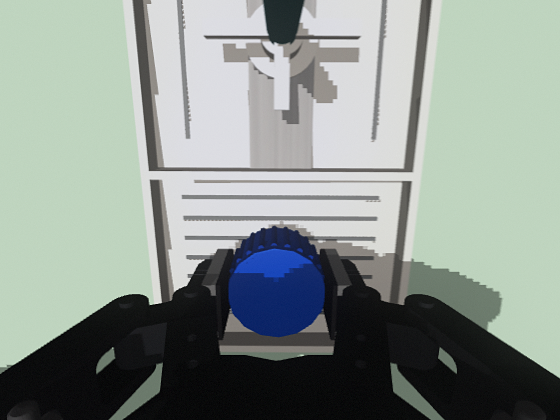

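The cap at (277,290) hangs inside the bay, between the cross wall (row 175) and the end wall (row 340). Lowering and releasing.

Call:
send_rows(
  motion=[
    [[0,0,8,0,0,0],[0,0,4,0,0,0],[0,0,2,0,0,0],[0,0,1,0,0,0],[0,0,0.7,0,0,0],[0,0,0,0,0,0],[0,0,0,0,0,0]],
  ],
)

```text
time_s: 8.5
ee_pos: [518.5, 3.3, 11.6]
orientation: [-2.224, -2.219, 0.0]
ft_force: [-0.2, 0.3, -0.7]
gripper_width: 39.4
finger_force: 60.5
```

Call:
send_rows(
  motion=[
    [[0,0,0,0,0,0],[0,0,0,0,0,0],[0,0,0,0,0,0],[0,0,0,0,0,0],[0,0,0,0,0,0],[0,0,0,0,0,0]],
  ],
  jaw=0.85,
)

```text
time_s: 9.0
ee_pos: [518.5, 3.2, 11.6]
orientation: [2.224, 2.219, 0.0]
ft_force: [0.1, 0.4, 0.7]
gripper_width: 72.7
finger_force: 0.0
```

Call:
send_rows(
  motion=[
    [[0,0,-15,0,0,0],[0,0,-30,0,0,0],[0,0,-35,0,0,0],[0,0,-35,0,0,0],[0,0,-35,0,0,0],[0,0,-35,0,0,0],[0,0,-35,0,0,0],[0,0,0,0,0,0]],
  ],
)

```text
time_s: 9.67
ee_pos: [523.2, 3.1, 240.5]
orientation: [2.216, 2.212, 0.015]
ft_force: [1.7, -0.6, 0.9]
gripper_width: 72.5
finger_force: 0.0
```

```bash
python3 - <<'E'
from h import *
print(robot.sense()["ee_pos"],robot.sense()["joint_positions"].round(3))
p,d=snap("wrist","w3.png")
for l in("bay","cap","seat","peg_tip"):
    for r in models.mark_of("wrist",l)[:2]: print(l,round(r["confidence"],2),w("wrist",r["centre"]).round(1))
X=np.load("pics/w3_xyz.npy").reshape(-1,3)[d.ravel()>0]
def box(x0,x1,y0,y1,z0,z1):
    return X[(X[:,0]>x0)&(X[:,0]<x1)&(X[:,1]>y0)&(X[:,1]<y1)&(X[:,2]>z0)&(X[:,2]<z1)]
b=box(480,560,-40,45,22,45); print("cap",len(b),b.mean(0),cv2.minEnclosingCircle(b[:,:2].astype(np.float32)), np.linalg.lstsq(np.c_[b[:,:2],np.ones(len(b))],b[:,2],rcond=None)[0])
for z in(40,60,80,95):
    b=box(495,545,85,135,z,z+12); print("peg",z,len(b),b.mean(0),b.min(0)[:2],b.max(0)[:2]) if len(b) else 0
b=box(480,560,70,145,25,36); print("cross",len(b),b.mean(0),cv2.minAreaRect(b[:,:2].astype(np.float32)))
E
```

```text
[523.19606302   3.09446463 240.52500992] [-0.042 -0.041  1.924 -0.     1.244 -0.04 ]
cap 0.58 [504.4   0.6  -5.3]
cap 0.29 [512.6 104.8  -8.7]
seat 0.98 [507.7 109.4  18.1]
peg_tip 0.65 [511.9 101.5  94.1]
cap 1125 [516.35859944   0.85346234  26.08492243] ((516.403076171875, 0.3123205900192261), 21.363338470458984) [-4.61937346e-03 -3.27721444e-03  2.84729726e+01]
peg 40 14 [516.88240076  98.35824441  46.81476748] [511.48165375  97.01810248] [522.7204931  101.20114072]
peg 60 16 [517.80087376  98.15182754  65.4757972 ] [511.96420743  96.94720843] [522.64351614 100.97642103]
peg 80 18 [517.55470403  98.1162145   85.95537983] [511.63783746  96.92665656] [522.49060507 100.51775799]
peg 95 181 [517.1928307  102.61154613  98.40092908] [512.05527998  97.46456132] [522.4114262  108.67844253]
cross 404 [516.60795461 102.79252832  25.86291886] ((517.0928955078125, 103.78453063964844), (46.206581115722656, 45.480987548828125), 45.7586555480957)
```

View pics/w3.png

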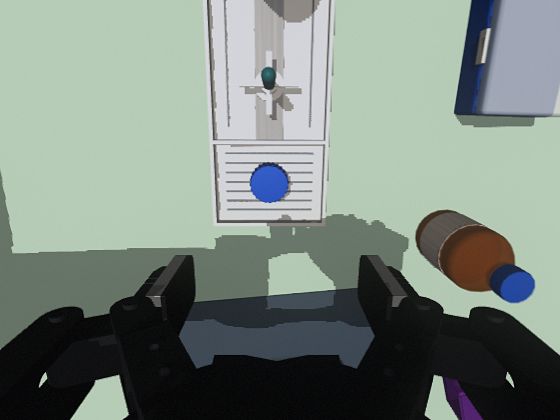

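The cap at (269,183) lies flat in the bay. The peg is at (268,80), with the rack's two vessels undisturbed. Now I'll turn the tool for the bottle.

Call:
send_rows(
  motion=[
    [[0,0,0,0,0,0.1236],[0,0,0,0,0,0.1236],[0,0,0,0,0,0.1236],[0,0,0,0,0,0.1236],[0,0,0,0,0,0.1236],[0,0,0,0,0,0.1236],[0,0,0,0,0,0.1236],[0,0,0,0,0,0.1236],[0,0,0,0,0,0.1236],[0,0,0,0,0,0.1236],[0,0,0,0,0,0.1236],[0,0,0,0,0,0.1236],[0,35,0,0,0,0],[0,35,0,0,0,0],[0,35,0,0,0,0],[0,35,0,0,0,0],[0,35,0,0,0,0],[0,35,0,0,0,0],[0,35,0,0,0,0],[0,25,0,0,0,0]],
  ],
  jaw=1,
)

```text
time_s: 11.58
ee_pos: [540.2, -268.1, 228.8]
orientation: [-3.137, -0.132, 0.006]
ft_force: [0.6, 0.8, 0.5]
gripper_width: 85.5
finger_force: 0.0
```

Call:
send_rows(
  motion=[
    [[0,0,0,0,0.109,0],[0,0,0,0,0.109,0],[0,0,0,0,0.109,0],[0,0,0,0,0.109,0],[0,0,0,0,0,0],[0,0,0,0,0,0],[0,0,0,0,0,0]],
  ],
)

```text
time_s: 12.17
ee_pos: [541.5, -265.9, 231.0]
orientation: [-3.047, -0.129, -0.671]
ft_force: [0.3, 0.1, 0.3]
gripper_width: 85.2
finger_force: 0.0
```

```bash
cat > go.py <<'E'
from h import *
import sys
s=robot.sense(); R=Ro.from_rotvec(s["orientation"]).as_matrix(); p=s["ee_pos"]
t=np.array(list(map(float,sys.argv[1:4])))
print("at",p.round(1),"q",s["joint_positions"].round(2)); print("axes x,y,z cols\n",R.round(3)); print("tool delta",(R.T@(t-p)).round(1))
E
python3 go.py 502.5 -266.2 121
```

```text
at [ 541.5 -265.9  231. ] q [-0.66 -0.08  2.04  0.38  0.89  0.63]
axes x,y,z cols
 [[ 0.904  0.085  0.418]
 [ 0.077 -0.996  0.036]
 [ 0.42  -0.001 -0.908]]
tool delta [-81.5  -3.   83.5]
```

Call:
send_rows(
  motion=[
    [[-20.4,-0.8,20.9,0,0,0],[-20.4,-0.8,20.9,0,0,0],[-20.4,-0.8,20.9,0,0,0],[-20.4,-0.8,20.9,0,0,0],[0,0,20,0,0,0],[0,0,20,0,0,0],[0,0,20,0,0,0],[0,0,0,0,0,0],[0,0,0,0,0,0]],
  ],
)

```text
time_s: 12.92
ee_pos: [529.2, -263.1, 66.3]
orientation: [-3.045, -0.134, -0.671]
ft_force: [-0.3, -0.4, -0.4]
gripper_width: 85.5
finger_force: 0.0
```

```bash
python3 go.py 553 -261.8 12
```

```text
at [ 529.2 -263.1   66.3] q [-0.68  0.1   2.2   0.55  0.59  0.38]
axes x,y,z cols
 [[ 0.904  0.088  0.419]
 [ 0.079 -0.996  0.038]
 [ 0.421 -0.001 -0.907]]
tool delta [-1.2  0.9 59.3]
```

Call:
send_rows(
  motion=[
    [[-0.6,0.5,15,0,0,0],[-0.6,0.4,15,0,0,0],[0,0,12,0,0,0],[0,0,10,0,0,0],[0,0,7,0,0,0],[0,0,0,0,0,0],[0,0,0,0,0,0]],
  ],
)

```text
time_s: 13.5
ee_pos: [552.2, -262.6, 13.4]
orientation: [-3.046, -0.131, -0.675]
ft_force: [-0.1, 0.3, 0.7]
gripper_width: 85.2
finger_force: 0.0
```

Call:
send_rows(
  motion=[
    [[0,0,0,0,0,0],[0,0,0,0,0,0],[0,0,0,0,0,0],[0,0,0,0,0,0],[0,0,0,0,0,0],[0,0,0,0,0,0],[0,0,0,0,0,0],[0,0,0,0,0,0]],
  ],
  jaw=0,
)

```text
time_s: 14.17
ee_pos: [552.1, -263.1, 13.9]
orientation: [-3.047, -0.13, -0.677]
ft_force: [-3.6, -0.4, 6.3]
gripper_width: 44.9
finger_force: 62.1
```

Call:
send_rows(
  motion=[
    [[3,0,-6.5,0,0,0],[6,0,-13,0,0,0],[12,0,-26,0,0,0],[14,0,-30,0,0,0],[14,0,-30,0,0,0],[14,0,-30,0,0,0],[14,0,-30,0,0,0],[14,0,-30,0,0,0],[10,0,-22,0,0,0],[0,0,0,0,0,0],[0,0,0,0,0,0]],
  ],
)

```text
time_s: 15.08
ee_pos: [552.0, -263.1, 255.0]
orientation: [-3.048, -0.132, -0.679]
ft_force: [0.1, -0.2, -1.9]
gripper_width: 45.2
finger_force: 61.5
```

Call:
send_rows(
  motion=[
    [[0,0,0,0,-0.06,0],[0,0,0,0,-0.1,0],[0,0,0,0,-0.1,0],[0,0,0,0,-0.1,0],[0,0,0,0,-0.1,0],[0,0,0,0,-0.1,0],[0,0,0,0,-0.1,0],[0,0,0,0,-0.1,0],[0,0,0,0,-0.1,0],[0,0,0,0,-0.1,0],[0,0,0,0,-0.1,0],[0,0,0,0,-0.1,0],[0,0,0,0,-0.1,0],[0,0,0,0,-0.1,0],[0,0,0,0,-0.1,0],[0,0,0,0,-0.1,0],[0,0,0,0,0,0],[0,0,0,0,0,0]],
  ],
)

```text
time_s: 16.58
ee_pos: [550.6, -262.0, 247.3]
orientation: [2.615, 0.116, -1.659]
ft_force: [1.4, -0.1, -0.8]
gripper_width: 45.7
finger_force: 61.5
```

```bash
python3 go.py 552 -262 260; python3 - <<'E'
from h import *
p,d=snap("wrist","w4.png"); snap("scene","s4.png")
for c in("wrist","scene"):
  for l in("bottle","mouth"):
    for r in models.mark_of(c,l)[:2]: print(c,l,round(r["confidence"],2),w(c,r["centre"]).round(1))
E
```

```text
at [ 550.6 -262.   247.3] q [-0.29  0.81  1.14 -0.44  2.24  1.11]
axes x,y,z cols
 [[ 0.424  0.086 -0.901]
 [ 0.04  -0.996 -0.077]
 [-0.905 -0.004 -0.426]]
tool delta [-10.9   0.   -6.7]
wrist bottle 0.72 [ 566.8 -262.5  257.1]
wrist mouth 0.8 [ 565.9 -260.6  194.1]
scene bottle 0.79 [ 789.  -288.7   25.1]
scene mouth 0.68 [ 768.8 -224.6   22.8]
scene mouth 0.45 [ 563.1 -259.7  186.4]
```

View pics/w4.png

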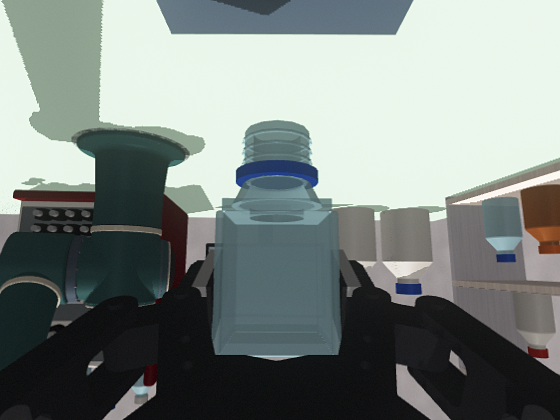

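The bottle hangs mouth down and straight in the wrist view, with the neck at (277,150). Its mouth position from dead reckoning agrees with the scene camera to about 1 mm. Next I'll carry it over the peg.

```bash
python3 go.py 506.6 105.2 215
```

```text
at [ 551.5 -262.9  255.2] q [-0.29  0.8   1.14 -0.44  2.25  1.11]
axes x,y,z cols
 [[ 0.435  0.085 -0.896]
 [ 0.036 -0.996 -0.077]
 [-0.9    0.002 -0.436]]
tool delta [  29.7 -370.7   29.4]
```

Call:
send_rows(
  motion=[
    [[2,-12,2,0,0,0],[2,-25,2,0,0,0],[2,-28,2,0,0,0],[2,-28,2,0,0,0],[2,-28,2,0,0,0],[2,-28,2,0,0,0],[2,-28,2,0,0,0],[2,-28,2,0,0,0],[2,-28,2,0,0,0],[2,-28,2,0,0,0],[2,-28,2,0,0,0],[2,-28,2,0,0,0],[2,-28,2,0,0,0],[2,-16,2,0,0,0],[2,-10,2,0,0,0],[0,0,0,0,0,0],[0,0,0,0,0,0],[0,0,0,0,0,0],[0,0,0,0,0,0]],
  ],
)

```text
time_s: 18.47
ee_pos: [506.1, 104.5, 212.9]
orientation: [2.619, 0.109, -1.648]
ft_force: [-0.2, -0.7, -1.6]
gripper_width: 45.5
finger_force: 61.5
```

```bash
python3 go.py 506.6 105.2 215; python3 - <<'E'
from h import *
Rg=Ro.from_rotvec([-3.047,-.131,-.677]); a=np.radians(5)
ab=Rg.inv().apply([np.cos(a),np.sin(a),0]); mo=Rg.inv().apply(np.array([611.7,-256.8,26])-[552.1,-263.1,13.9]); mo[1]=0
s=robot.sense(); R=Ro.from_rotvec(s["orientation"])
print("axis",R.apply(ab).round(4),"mouth",(R.apply(mo)+s["ee_pos"]).round(1))
for c in("wrist","scene","top"):
  p,d=snap(c,c[0]+"5.png")
  for l in("bottle","mouth","peg_tip","seat","peg_free"):
    for r in models.mark_of(c,l)[:2]: print(c,l,round(r["confidence"],2),w(c,r["centre"]).round(1))
E
```

```text
at [506.1 104.5 212.9] q [0.13 0.71 1.37 0.05 2.19 1.62]
axes x,y,z cols
 [[ 0.431  0.084 -0.898]
 [ 0.036 -0.996 -0.076]
 [-0.902  0.001 -0.432]]
tool delta [-1.6 -0.6 -1.4]
axis [ 0.0098  0.0019 -0.9999] mouth [518.7 105.6 153.1]
wrist bottle 0.73 [518.1 105.3 214.7]
wrist mouth 0.63 [523.1 105.4 148. ]
wrist peg_tip 0.79 [521.1 103.5 107.1]
scene bottle 0.7 [ 788.6 -289.5   22.3]
scene bottle 0.65 [521.4 108.5 217.1]
scene mouth 0.7 [518.  114.  150.1]
scene mouth 0.7 [ 767.8 -224.5   23.5]
scene peg_tip 0.74 [519.3 104.4 105.9]
scene seat 0.68 [520.8 105.9 222.8]
scene seat 0.52 [521.6 104.2  30. ]
scene peg_free 0.65 [516.6 102.2   6.8]
top bottle 0.78 [ 787.7 -286.    15.9]
top mouth 0.95 [ 764.  -229.5   23.6]
top mouth 0.32 [726.6 -67.2   1.9]
```

View pics/w5.png

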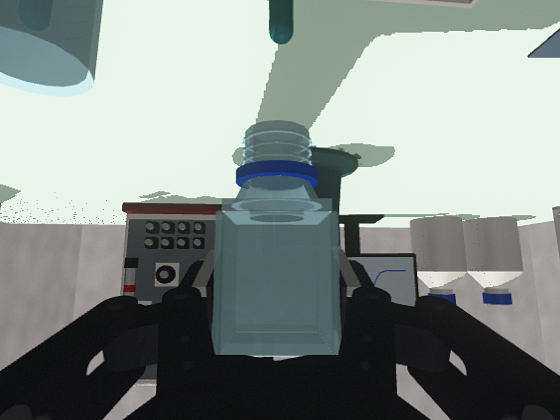

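The peg tip shows at (281,25) and the bottle's neck at (277,150), so they are nearly in line. I'll measure the offset between them from this picture's depth.

```bash
python3 - <<'E'
from h import *
p=cv2.imread("pics/w5.png"); X=np.load("pics/w5_xyz.npy"); d=np.load("pics/w5_d.npy")
for v in range(4,44,8):
    s=[u for u in range(250,312) if d[v,u]>0 and X[v,u,2]>30 and X[v,u,2]<120 and abs(X[v,u,0]-519)<30]
    if s: print("peg",v,s[0],s[-1],X[v,s].mean(0).round(1),"near x",X[v,s][:,0].max().round(1),d[v,s].min().round(0))
for v in (124,130,140,150,172,260,320):
    s=[u for u in range(200,360) if d[v,u]>0 and abs(X[v,u,0]-519)<45 and X[v,u,2]>120]
    if s: print("bot",v,s[0],s[-1],X[v,s].mean(0).round(1),"near x",X[v,s][:,0].max().round(1),d[v,s].min().round(0))
E
```

```text
peg 4 269 292 [523.8 103.1  87. ] near x 525.7 158.0
peg 12 269 293 [523.5 102.8  91.2] near x 525.6 157.0
peg 20 269 293 [523.6 102.8  95.7] near x 525.9 156.0
peg 28 269 293 [523.2 102.8  99.7] near x 525.2 156.0
peg 36 270 292 [521.  102.6 102.3] near x 523.3 157.0
bot 124 253 300 [532.1 105.7 152.9] near x 534.4 138.0
bot 130 246 308 [531.5 105.4 155.3] near x 535.0 136.0
bot 140 243 311 [530.7 105.4 159.4] near x 535.1 136.0
bot 150 243 311 [530.3 105.4 163.7] near x 535.1 135.0
bot 172 236 318 [533.5 105.6 174.3] near x 538.1 130.0
bot 260 200 355 [537.4 105.8 209.7] near x 544.4 119.0
bot 320 209 344 [540.7 106.4 230.8] near x 543.9 115.0
```

Call:
send_rows(
  motion=[
    [[0,1,0,0,-0.005,0],[0,1,0,0,-0.005,0],[9,0,4.3,0,0,0],[9,0,4.3,0,0,0],[9,0,4.3,0,0,0],[9,0,4.3,0,0,0],[0,0,0,0,0,0],[0,0,0,0,0,0],[0,0,0,0,0,0]],
  ],
)

```text
time_s: 20.12
ee_pos: [505.5, 103.8, 172.8]
orientation: [2.609, 0.112, -1.663]
ft_force: [0.5, -0.7, -0.7]
gripper_width: 45.3
finger_force: 61.5
```

```bash
python3 - <<'E'
from h import *
s=robot.sense(); print(s["ee_pos"].round(1),Ro.from_rotvec(s["orientation"]).as_matrix().round(3))
p,d=snap("wrist","w6.png"); X=np.load("pics/w6_xyz.npy")
for v in list(range(4,120,12))+[124,140,150,172,320]:
    z0=0 if v<120 else 105
    s=[u for u in range(200,360) if d[v,u]>0 and abs(X[v,u,0]-520)<45 and z0<X[v,u,2]and d[v,u]<175 and (v>120 or 255<u<305)]
    if s: print(v,s[0],s[-1],X[v,s].mean(0).round(1),"near x",X[v,s][:,0].max().round(1))
E
```

```text
[505.5 103.8 172.8] [[ 0.421  0.086 -0.903]
 [ 0.036 -0.996 -0.078]
 [-0.906  0.    -0.422]]
4 268 292 [523.8 102.7  48.6] near x 526.0
16 268 292 [523.8 102.9  55.1] near x 525.5
28 268 292 [523.9 102.8  61.6] near x 525.8
40 268 292 [524.1 102.8  68. ] near x 525.8
52 268 292 [524.  102.7  74.2] near x 525.9
64 268 292 [524.1 102.8  80.3] near x 526.3
76 268 292 [524.1 102.7  86.4] near x 526.1
88 268 292 [524.1 102.8  92.3] near x 526.2
100 268 292 [524.1 102.8  98.2] near x 526.0
112 270 290 [521.4 102.6 102.7] near x 523.2
124 253 300 [530.9 105.  112.8] near x 533.6
140 243 311 [529.8 104.7 119.5] near x 534.6
150 243 311 [529.6 104.7 123.8] near x 533.4
172 236 318 [532.8 104.9 134.3] near x 537.1
320 209 344 [540.6 105.8 190.7] near x 544.0
```

View pics/w6.png

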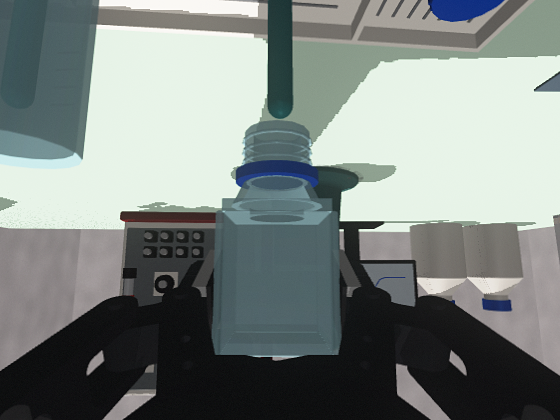

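The peg at (280,115) is about 1.2 mm to -y of the neck axis at (277,130). I'll correct that and lower the bottle over the peg.

Call:
send_rows(
  motion=[
    [[0,1.2,0,0,0.01,0],[4.5,0,2.1,0,0,0],[7.2,0,3.4,0,0,0],[7.2,0,3.4,0,0,0],[7.2,0,3.4,0,0,0],[7.2,0,3.4,0,0,0],[0,0,0,0,0,0],[0,0,0,0,0,0]],
  ],
)

```text
time_s: 20.83
ee_pos: [505.3, 102.6, 135.1]
orientation: [2.616, 0.112, -1.652]
ft_force: [-0.1, 0.2, -0.3]
gripper_width: 45.4
finger_force: 61.5
```

Call:
send_rows(
  motion=[
    [[7.2,0,3.4,0,0,0],[7.2,0,3.4,0,0,0],[7.2,0,3.4,0,0,0],[7.2,0,3.4,0,0,0],[0,0,0,0,0,0],[0,0,0,0,0,0],[0,0,0,0,0,0]],
  ],
)

```text
time_s: 21.42
ee_pos: [506.0, 102.7, 104.2]
orientation: [2.618, 0.112, -1.649]
ft_force: [0.7, 1.0, -1.6]
gripper_width: 45.5
finger_force: 61.5
```

```bash
python3 - <<'E'
from h import *
s=robot.sense(); print(s["ee_pos"].round(1),s["ft_force"],Ro.from_rotvec(s["orientation"]).as_matrix().round(3))
p,d=snap("wrist","w7.png"); X=np.load("pics/w7_xyz.npy")
for v in list(range(4,120,12))+[118,124,128,140,150,172,320]:
    s=[u for u in range(200,360) if d[v,u]>0 and abs(X[v,u,0]-520)<45 and d[v,u]<175 and (v>120 or 255<u<305)]
    if s: print(v,s[0],s[-1],X[v,s].mean(0).round(1),"near x",X[v,s][:,0].max().round(1))
E
```

```text
[506.  102.7 104.2] [ 0.65753341  0.96051643 -1.5815646 ] [[ 0.43   0.085 -0.899]
 [ 0.037 -0.996 -0.077]
 [-0.902 -0.    -0.432]]
4 256 304 [551.  104.2   3.1] near x 553.1
16 256 304 [544.8 103.6   3.1] near x 546.2
28 256 304 [537.9 102.9   3.1] near x 540.2
40 256 304 [534.2 102.5   6. ] near x 536.5
52 256 304 [528.4 102.    7.8] near x 530.4
64 256 304 [532.3 102.4  16.4] near x 550.0
76 256 304 [527.7 101.8  19.3] near x 544.1
88 259 296 [527.2 103.   25. ] near x 535.5
100 256 304 [523.2 101.6  28.5] near x 525.6
112 265 290 [523.9 102.7  34.8] near x 525.8
118 265 290 [523.9 102.7  37.7] near x 526.0
124 254 300 [532.3 103.7  44.5] near x 534.9
128 248 306 [531.7 103.4  46. ] near x 535.7
140 243 311 [530.8 103.5  51. ] near x 535.3
150 243 311 [530.5 103.5  55.3] near x 534.8
172 236 318 [533.6 103.8  65.9] near x 538.2
320 209 344 [541.  104.5 122.4] near x 543.6
```

View pics/w7.png

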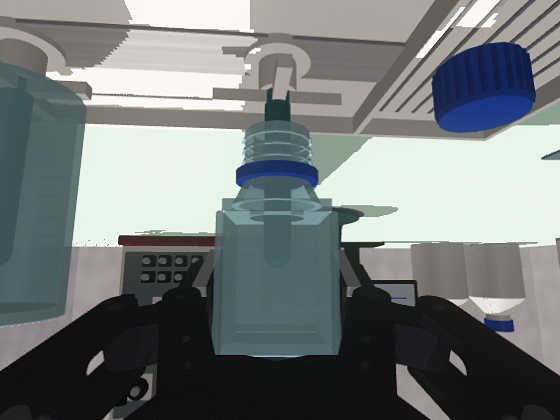

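The peg is inside the neck, and the rim sits about 14 mm above the cross at (278,97). Lowering slowly the rest of the way.

Call:
send_rows(
  motion=[
    [[3.6,0,1.7,0,0,0],[2.7,0,1.3,0,0,0],[1.8,0,0.85,0,0,0],[1.35,0,0.65,0,0,0],[0.9,0,0.43,0,0,0],[0,0,0,0,0,0],[0,0,0,0,0,0]],
  ],
)

```text
time_s: 22.05
ee_pos: [506.0, 102.7, 92.7]
orientation: [2.618, 0.112, -1.649]
ft_force: [0.1, 0.2, -1.9]
gripper_width: 45.2
finger_force: 61.5
```

Call:
send_rows(
  motion=[
    [[0.45,0,0.2,0,0,0],[0.45,0,0.2,0,0,0],[0,0,0,0,0,0],[0,0,0,0,0,0]],
  ],
)

```text
time_s: 22.38
ee_pos: [506.1, 102.7, 91.8]
orientation: [2.618, 0.112, -1.649]
ft_force: [0.5, -0.0, -1.8]
gripper_width: 45.5
finger_force: 61.5
```

Call:
send_rows(
  motion=[
    [[0.45,0,0.2,0,0,0],[0.45,0,0.2,0,0,0],[0,0,0,0,0,0],[0,0,0,0,0,0]],
  ],
)

```text
time_s: 22.72
ee_pos: [506.1, 102.7, 90.7]
orientation: [2.618, 0.112, -1.649]
ft_force: [0.3, 0.5, -1.3]
gripper_width: 45.2
finger_force: 61.5
```

Call:
send_rows(
  motion=[
    [[0.45,0,0.2,0,0,0],[0.45,0,0.2,0,0,0],[0,0,0,0,0,0],[0,0,0,0,0,0]],
  ],
)

```text
time_s: 23.05
ee_pos: [506.2, 102.7, 90.6]
orientation: [2.618, 0.112, -1.649]
ft_force: [0.2, 0.0, 3.9]
gripper_width: 45.7
finger_force: 61.6
```

Contact shows as a rise of about 5 N at the expected height. Releasing and backing out.

Call:
send_rows(
  motion=[
    [[0,0,0,0,0,0],[0,0,0,0,0,0],[0,0,0,0,0,0],[0,0,0,0,0,0],[0,0,0,0,0,0],[0,0,0,0,0,0]],
  ],
  jaw=0.85,
)

```text
time_s: 23.55
ee_pos: [506.1, 102.7, 89.6]
orientation: [2.618, 0.112, -1.649]
ft_force: [0.9, 0.2, 0.0]
gripper_width: 72.8
finger_force: 0.0
```

Call:
send_rows(
  motion=[
    [[0,0,-5,0,0,0],[0,0,-10,0,0,0],[0,0,-15,0,0,0],[0,0,-15,0,0,0],[0,0,-20,0,0,0],[0,0,-20,0,0,0],[0,0,-20,0,0,0],[0,0,-20,0,0,0],[0,0,0,0,0,0],[0,0,0,0,0,0],[0,0,0,0,0,0]],
  ],
)

```text
time_s: 24.47
ee_pos: [617.9, 112.3, 143.1]
orientation: [2.617, 0.112, -1.65]
ft_force: [-0.5, 0.3, 0.2]
gripper_width: 72.7
finger_force: 0.0
```

```bash
python3 - <<'E'
from h import *
for c in("wrist","scene","top"):
  p,d=snap(c,c[0]+"8.png")
  for l in("mouth","seat","bottle","dry_bottle","beaker","cap","bay","reagent","tip_box"):
    for r in models.mark_of(c,l)[:2]: print(c,l,round(r["confidence"],2),w(c,r["centre"]).round(1))
a=cv2.imread("pics/w8.png"); b=cv2.imread("pics/s8.png")
cv2.imwrite("pics/both.png",cv2.resize(np.hstack([a,cv2.resize(b[120:290,220:446],(560,420))]),(800,300)))
X=np.load("pics/w8_xyz.npy").reshape(-1,3)
for z in range(35,130,8):
    s=X[(abs(X[:,0]-520)<40)&(abs(X[:,1]-104)<35)&(abs(X[:,2]-z)<2)]
    if len(s): print(z,s.mean(0).round(1),s.max(0).round(1),s.min(0).round(1))
E
```

```text
wrist mouth 0.58 [522.5 102.6  28.7]
wrist seat 0.64 [515.8 106.3  27.5]
wrist seat 0.42 [520.3 106.4  30.9]
wrist bottle 0.79 [515.7 102.2  92.8]
wrist beaker 0.79 [517.2 217.1  28.5]
wrist cap 0.56 [514.5  -0.6   4.4]
wrist bay 0.73 [519.7  -2.2   5.8]
scene mouth 0.91 [ 768.7 -221.1   22.5]
scene mouth 0.76 [522.3 110.5  29.7]
scene seat 0.67 [522.1 102.1  28.5]
scene bottle 0.96 [524.2 102.9  98.8]
scene bottle 0.75 [ 788.3 -291.6   23.4]
scene beaker 0.5 [520.5 103.4  95.8]
scene cap 0.71 [519.5   5.2   2.2]
scene bay 0.58 [519.9  -3.6   3.6]
scene reagent 0.86 [ 7.285e+02 -6.830e+01 -2.000e-01]
scene reagent 0.4 [516.2 105.4   9. ]
scene tip_box 0.96 [764.9 139.1  -2.4]
top mouth 0.68 [ 761.5 -228.    23.5]
top bottle 0.89 [ 786.9 -289.2   19.9]
top dry_bottle 0.51 [520.5 335.9  25.1]
top cap 0.38 [514.5   5.6   2.3]
top bay 0.57 [5.207e+02 1.400e+00 3.000e-01]
top reagent 0.8 [727.4 -69.7  -2.8]
35 [530.4 103.2  35. ] [535.5 117.8  37. ] [516.5  86.5  33.1]
43 [530.8 103.3  43.2] [535.5 117.7  45. ] [520.   86.9  41. ]
51 [531.6 103.3  51.5] [538.6 120.7  53. ] [511.7  84.   49. ]
59 [534.  103.7  58.9] [537.8 119.2  61. ] [524.4  87.1  57. ]
67 [539.5 104.1  66.7] [542.3 124.6  69. ] [536.7  82.7  65. ]
75 [541.6 104.3  75. ] [544.9 126.7  77. ] [538.3  81.4  73. ]
83 [541.5 104.1  83. ] [544.1 126.6  85. ] [538.   81.6  81. ]
91 [541.5 104.1  91. ] [544.4 126.4  93. ] [538.4  81.8  89.2]
99 [541.5 104.2  99. ] [545.4 127.  101. ] [538.   81.8  97. ]
107 [541.6 104.1 107. ] [544.9 126.9 109. ] [538.5  81.1 105. ]
115 [541.5 103.9 115.1] [544.4 126.7 117. ] [537.9  81.3 113.2]
```

View pics/both.png

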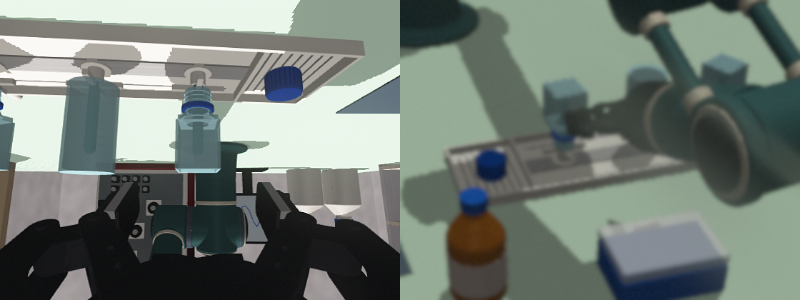

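The bottle stands straight on the peg in the wrist view at (197,130), with constant x and y up its height. The cap at (283,82) lies flat in the bay, the other things haven't moved, and the gripper is clear. Handing in.

```bash
python3 -c "
from cell import order; print(order.sign_off())"
```

```text
the job is handed in; nothing more can be done
None
```

The bottle now stands upside down and straight on the empty peg, the cap lies flat in the bay, and nothing else appears to have moved. I handed the job in at about 25 s of the 61 s allowed; the hand-in gave no verdict.

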